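# Lock the white guard onto the feeder's bayonet post

### The job

Take the white guard by its grip bar, hang it over the bare post of the black feeder so that the brass cross-pin goes into its two slots, then twist it clockwise (seen from above) until it drops into its locking notch and sits fully home on the deck, and let go. Leave the blue dust cap and the silver motor where they stand.

Things in the scene. Friction and masses are not known exactly. Their poses are not given: they have to be found in the camera images.
- guard_grip (a point): White cap, 92 mm wide, 58 high, bore 76, on top a grip bar 60 long (x), 14 thick, 40 high. Point: bar's middle, 78 above the rim it stands on. Two J-slots through the skirt: mouths (36 deg wide) at +x and -x, in line with the bar, 30 high; there it hangs on the pin. Turned 60 deg (+-9) clockwise from above, held 0 to 9 mm above hanging, it meets the notch and drops 10 mm. Half a turn is alike.
- pin (a point): Middle of the level brass cross-pin (along x; 10 thick, 104 mm long) of the fixed black feeder, 95 mm above the bench, 35 above the deck, in a post 64 thick whose tapered nose ends 13 above the point. The guard's bar (in line with the pin +-10 deg) has its middle 53 mm above this point when hanging, 43 when home, rim on the deck. Clear tubes, 110 high on the deck, 195 mm off towards -y.
- dustcap_grip (a point): Bystander: loose blue dust cap with plain skirt without slots, else the outer size and bar of the guard (92 mm across, bar 60 x 14 x 40 mm); this point is the middle of its bar, 78 mm above the bench. Not to be moved.
- motor_mid (a point): Bystander: loose silver motor can standing on the bench, 52 mm across, 42 mm high with a thin shaft on top up to 62 mm; this point is the middle of the can. Not to be moved.
Things that resemble listed ones, but are neither listed nor needed, are in the scene too. Of the things like the part that bears guard_grip, leave any that is brown, pink or turquoise; of the rest the smaller one is meant.

How it is judged:
By the outcome, as a careful person would: the job done as asked, in the order asked, and still so for the second after the job is handed in, with the robot touching nothing.
It also fails if it takes over 38 s, if anything falls off the work surface, if the arm or the gripper's body presses on something with over 40 N, if the wrist force passes 120 N, or if a joint passes its speed limit or range.

### The arm

A 7-joint arm with a two-finger parallel gripper is mounted at the origin on the work surface. World frame = base frame: x ahead of the robot, y to its left, z up, the work surface at z = 0. Lengths are in m, angles in rad, forces in N, time in s.
With the tool pointing down it reaches from about 0.425 to 0.875 m from the base axis. Payload 9.9 kg.
Tool frame: the origin (TCP) lies midway between the tips of the shut fingers; the grasp point (between the pads) lies 19 mm behind it; z points along the fingers, y is the line along which they close (so a half turn about z gives the same grasp; the last joint's range is limited). The gripper opens to 85 mm and grips with 20 to 120 N. Pads are 22 mm wide; open, the fingers measure 114 mm over their backs; the gripper's body (76 mm by 85 mm) begins 54 mm behind the grasp point. The pads swing forward as they close: fully open they stand 13 mm farther back than shut.
Start: joints at [-1.366, 0.576, 0.025, 1.437, -0.015, 1.129, -0.057], TCP at [0.192, 0.647, 0.231] pointing down, gripper open.
Joint ranges: [-2.76, 2.76], [-0.34, 2.15], [-1.52, 1.57], [0.19, 2.46], [-1.09, 4.23], [0.17, 1.99], [-2.82, 2.82]. Speed limits (rad/s): [2.22, 2.22, 3.01, 3.01, 3.14, 3.14, 3.14].

### API

Orientations are given as a unit quaternion [w, x, y, z].
In Python, from bench import r gives the robot as it stands.
- The arm moves only by the shell command python3 -m inch 'ROWS'. ROWS is JSON, a list of rows, each a list of 3 entries, a list of its own where there are three numbers: the turn, a rotation vector about the tool's x, y, z normalised to -1 to 1, where 1 is pi/2 rad, then the shift along the tool's x, y, z normalised to -1 to 1, where 1 is 0.3 m, then the opening, from -1 (shut) to 1 (fully open), so that 0 is half open. A call has 1 to 5 rows; each row is the pose to reach, as a shift and turn from the pose commanded when the call began, along the tool's axes at that moment; what a row does not reach only later rows make up. A row lasts 1/10 s, in which the tool goes at most 50 mm and 8.59 degrees, less where a joint would pass 70% of its speed; a pose out of reach is approached as far as the arm can. A call with a number of a shift or a turn outside -1 to 1 is refused whole. A call with a gripper value outside its range is refused whole. The fingers move at their own pace and stop on an object; the grip force is fixed at half the most. Time passes only in rows, so rows that repeat a pose let the fingers close. It gives the time, the measured TCP pose, the force, the opening and the grip force at its end, in the units of the state.
- r.observe(): the state, without advancing time (a new reading comes with each control period).
- r.read_camera(name): name is "side" or "top"; returns a dict with "image" (480x640x3 uint8, red, green, blue), "K" (3x3 intrinsics, pixels), "k1" (the pictures are not rectified: a ray, as slopes to the right and down, at radius r is drawn at 1 + k1 r^2 times it, then the intrinsics apply), "T" (4x4, takes a point from camera to world coordinates). Camera axes: x right, y down, z forward; pixel columns grow to the right and rows downward; lengths in m; the calibration is good to about 2 mm. A picture is of the moment at which its call begins. There is no depth.
- r.hand_in(): hands the job in; it is judged then, once.
Trained networks look in a picture, given as the dict that the camera call returned (one of the last four; its "shot" number tells which), for a name from the list of things; names that differ only in an ending like _2 or _b are one class to them, and where a whole thing is asked for, a point or a joint stands for the part that bears it (a point fixed in the world has none). Each returns a list of dicts, best first, with "conf" (0 to 1); they miss things now and then, are a little off and sometimes report something else, mostly with a low value. They report only what shows in the picture. A call takes as long as a camera call. They do not tell look-alikes from the thing itself.
- r.search_frame(target, picture): "extent" ([left, top, right, bottom] in pixels, round what is visible of it).
- r.pinpoint(target, picture): "xy" ([column, row] in pixels: a listed point, or the origin of a listed thing).
The state is a dict: "time": time; "joint_pos": joint angles; "joint_velocities": joint speeds; "tau": joint torques, N m; "tcp_pos": TCP position; "ee_rot": TCP orientation; "force": force on the tool from outside, world axes, zero at the start; "ft_torque": the same for the moment, N m; "gripper_width": opening from 0.0 (shut) to 1.0 (fully open); "gripper_force": force on a finger pad.
Only numpy, scipy, OpenCV 4.12 (cv2) and the standard library are available. Lean on these libraries where they do the work, as an engineer would, in place of code of your own. Each camera call takes 0.05 s, during which the arm holds its last target. There are 200 camera calls.

## Working session

There is one attempt and no reset: what is moved stays moved. The work goes in short steps, Python scripts to look and compute and a shell command to move; the robot and the scene stay as the last step left them, time stands still between calls to the robot, and variables do not carry over. Pictures are saved under pics/ and viewed, at most 10 in all, crops included, and the job is handed in when it is done.

```bash
mkdir -p pics; cat > h.py <<'E'
import numpy as np, cv2
from bench import r
def ray(p,uv):
    K=np.array(p["K"]);T=np.array(p["T"]);k=p["k1"]
    d=np.array([(uv[0]-K[0,2])/K[0,0],(uv[1]-K[1,2])/K[1,1]]);u=d.copy()
    for _ in range(30): u=d/(1+k*(u@u))
    return T[:3,3],T[:3,:3]@np.array([u[0],u[1],1])
def atz(p,uv,z):
    o,d=ray(p,uv);return o+d*(z-o[2])/d[2]
def tri(p,a,q,b):
    o,d=ray(p,a);o2,e=ray(q,b);d=d/np.linalg.norm(d);e=e/np.linalg.norm(e)
    s=np.linalg.lstsq(np.c_[d,-e],o2-o,rcond=None)[0]
    A,B=o+s[0]*d,o2+s[1]*e
    return (A+B)/2,np.linalg.norm(A-B)
def proj(p,X):
    T=np.array(p["T"]);c=T[:3,:3].T@(np.array(X)-T[:3,3]);u=c[:2]/c[2];u=u*(1+p["k1"]*(u@u))
    K=np.array(p["K"]);return K[0,0]*u[0]+K[0,2],K[1,1]*u[1]+K[1,2]
E
python3 - <<'E'
from h import *
np.set_printoptions(precision=4,suppress=True)
s=r.observe();print(s)
P={n:r.read_camera(n) for n in("top","side")}
for n,p in P.items():
    cv2.imwrite(f"pics/{n}0.png",p["image"][:,:,::-1]);print(n,np.array(p["T"]),p["K"],p["k1"])
    for t,z in(("guard_grip",.078),("pin",.095),("dustcap_grip",.078),("motor_mid",.021)):
        for d in r.pinpoint(t,p):print(n,t,np.round(d["xy"]),round(d["conf"],2),atz(p,d["xy"],z))
E
```

```text
{'time': 0.0, 'joint_pos': array([-1.3658,  0.5765,  0.0248,  1.4379, -0.015 ,  1.129 , -0.0565]), 'joint_velocities': array([-0.0006,  0.0003,  0.0008, -0.0001,  0.0023,  0.0006,  0.0008]), 'tau': array([  0.0011, -76.5745,   2.2501, -28.5974,   0.0151,   0.0124,
         0.    ]), 'tcp_pos': array([0.1921, 0.6466, 0.2304]), 'ee_rot': array([-0.0001,  0.1439,  0.9896, -0.0008]), 'force': array([-0.2565, -0.5545, -0.1079]), 'ft_torque': array([0.0174, 0.0071, 0.0064]), 'gripper_force': 0.0, 'gripper_width': 0.9986569236656345}
top [[-0.0178 -0.9974  0.0699  0.3977]
 [-0.9996  0.0193  0.0211  0.096 ]
 [-0.0224 -0.0695 -0.9973  1.2665]
 [ 0.      0.      0.      1.    ]] [[580.1244   0.     319.9889]
 [  0.     580.1244 246.1763]
 [  0.       0.       1.    ]] -0.16519707968911754
top guard_grip [374. 265.] 0.91 [0.4398 0.0118 0.078 ]
top guard_grip [222. 314.] 0.83 [0.3441 0.3244 0.078 ]
top guard_grip [225. 187.] 0.69 [0.6086 0.3183 0.078 ]
top guard_grip [299. 271.] 0.59 [0.43   0.1643 0.078 ]
top pin [481. 223.] 0.69 [ 0.521  -0.2092  0.095 ]
top dustcap_grip [294. 190.] 0.6 [0.5978 0.1736 0.078 ]
top motor_mid [196. 255.] 0.96 [0.4705 0.3916 0.021 ]
side [[ 0.9552 -0.1473  0.2568  0.2382]
 [-0.296  -0.4615  0.8363 -0.7195]
 [-0.0047 -0.8748 -0.4844  0.5772]
 [ 0.      0.      0.      1.    ]] [[492.7085   0.     305.0967]
 [  0.     492.7085 235.5639]
 [  0.       0.       1.    ]] -0.09701722048716546
side guard_grip [364. 249.] 0.87 [0.5991 0.0541 0.078 ]
side guard_grip [265. 241.] 0.78 [0.4174 0.1473 0.078 ]
side guard_grip [218. 200.] 0.71 [0.355  0.3737 0.078 ]
side guard_grip [324. 196.] 0.65 [0.6056 0.3194 0.078 ]
side guard_grip [286. 274.] 0.6 [0.4274 0.015  0.078 ]
side pin [377. 330.] 0.94 [ 0.5107 -0.1999  0.095 ]
side dustcap_grip [343. 220.] 0.6 [0.6051 0.1871 0.078 ]
side motor_mid [266. 211.] 0.78 [0.4751 0.394  0.021 ]
```

View pics/top0.png

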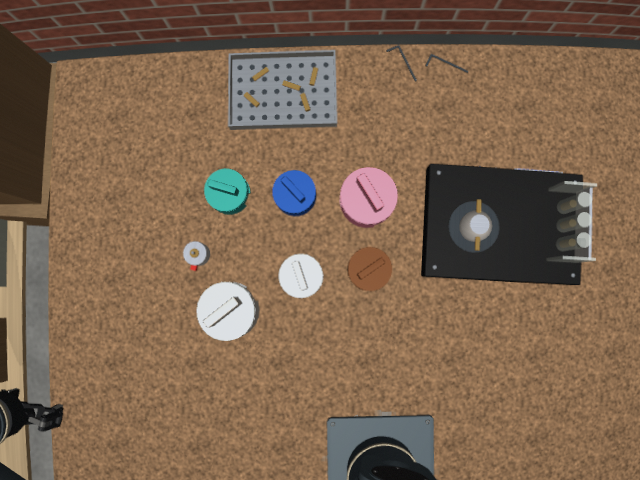

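View pics/side0.png

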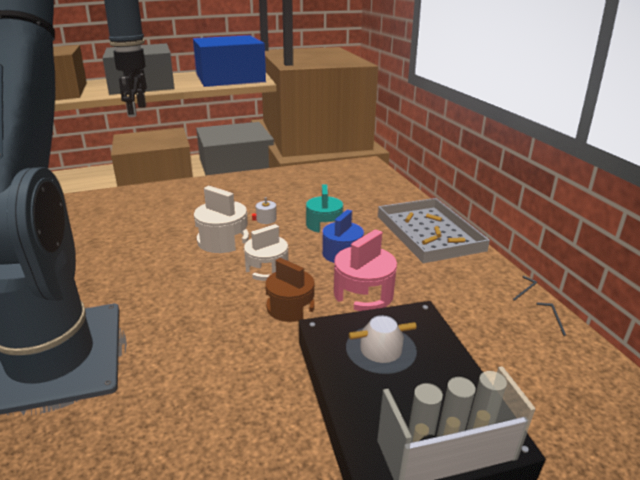

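Candidates for the guard are: large white at top (226,311), small white at top (300,275), and the brown, pink and turquoise ones, which are excluded. Of the two whites, the small one is meant. I'll confirm it with an enlarged crop, which will also show the pin.

```bash
python3 - <<'E'
from h import *
t=cv2.imread("pics/top0.png");s=cv2.imread("pics/side0.png")
def c(im,u,v,w=66,h=50):
    o=cv2.resize(im[v-h//2:v+h//2,u-w//2:u+w//2],None,fx=6,fy=6,interpolation=cv2.INTER_CUBIC)
    for k in range(0,w,10):cv2.putText(o,str(u-w//2+k),(k*6,10),0,.35,(0,0,255));cv2.line(o,(k*6,12),(k*6,18),(0,0,255))
    for k in range(0,h,10):cv2.putText(o,str(v-h//2+k),(0,k*6+4),0,.35,(0,0,255))
    return o
cv2.imwrite("pics/crop.png",np.vstack([np.hstack([c(t,300,275),c(s,266,250)]),np.hstack([c(t,480,225),c(s,382,335,84-18)])]))
E
```

```text
(no output)
```

View pics/crop.png

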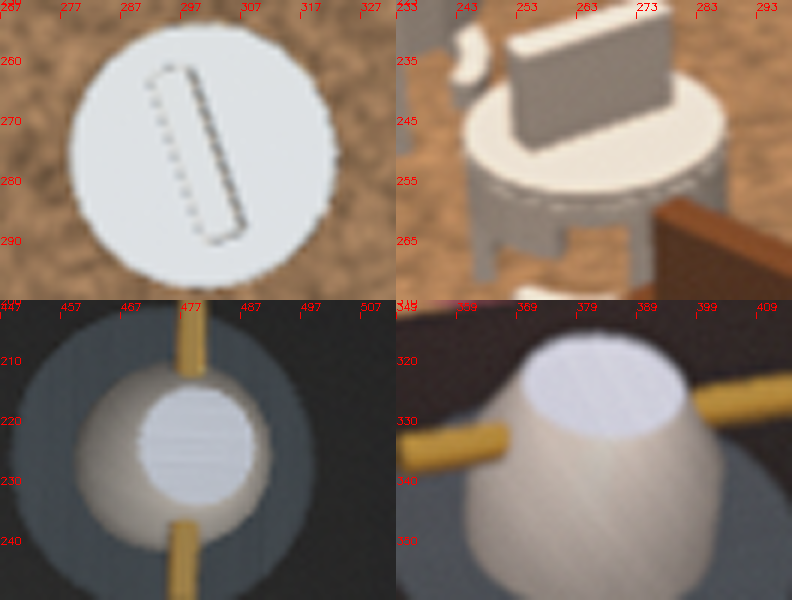

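The small white one (top 300,275) has the slotted skirt in the side view and is the smaller of the whites, so it is the guard. The pin runs almost vertically in the top view at column 477. Next I'll measure both axes and the bar angle.

```bash
python3 - <<'E'
from h import *
np.set_printoptions(precision=4,suppress=True)
p=r.read_camera("top");q=r.read_camera("side")
im=p["image"][...,::-1].copy()
hsv=cv2.cvtColor(im,cv2.COLOR_BGR2HSV)
m=cv2.inRange(hsv,(0,0,150),(180,45,255));n,l,st,ce=cv2.connectedComponentsWithStats(m)
k=l[272,289];mm=cv2.morphologyEx((l==k).astype(np.uint8),cv2.MORPH_CLOSE,np.ones((9,9)))
c=max(cv2.findContours(mm,0,1)[0],key=cv2.contourArea);e=cv2.fitEllipse(c);print(e,"guard axis @.058",atz(p,e[0],.058))
d=[atz(p,(u,v),.058)[:2] for u,v in c[:,0]];print("diam",2*np.mean(np.linalg.norm(np.array(d)-atz(p,e[0],.058)[:2],axis=1)))
B=np.array([(147,85),(188,66),(243,230),(207,243)])/6-.42+[267,250]
W=np.array([atz(p,b,.098)[:2] for b in B]);print("bar top corners",W,W.mean(0));a=(W[0]+W[1]-W[2]-W[3])/2;print("len",np.linalg.norm(a),"ang",np.degrees(np.arctan2(a[1],a[0])))
# pin
def brass(img,x0,y0,x1,y1):
    h=cv2.cvtColor(img,cv2.COLOR_RGB2HSV);m=cv2.inRange(h,(10,110,60),(35,255,255));o=np.zeros_like(m);o[y0:y1,x0:x1]=m[y0:y1,x0:x1];return o
m=brass(p["image"],462,190,500,260);ys,xs=np.nonzero(m)
print("brass top",ys.min(),ys.max())
vx,vy,x0,y0=cv2.fitLine(np.c_[xs,ys].astype(np.float32),cv2.DIST_L2,0,.01,.01).ravel()
E=[(x0+vx/vy*(y-y0),y) for y in(ys.min()-.5,ys.max()+.5)]
W=[atz(p,u,.099)[:2] for u in E];print(E,W,"mid",(W[0]+W[1])/2,"len",np.linalg.norm(W[0]-W[1]));a=W[0]-W[1];print("ang",np.degrees(np.arctan2(a[1],a[0])))
m=brass(q["image"],340,310,425,345);ys,xs=np.nonzero(m)
n,l,st,ce=cv2.connectedComponentsWithStats(m);print(st[1:])
E2=[]
for i in range(1,n):
    if st[i,4]<30: continue
    y,x=np.nonzero(l==i)
    for xx in(x.min(),x.max()):E2.append((xx,y[x==xx].mean()))
print(E2,[tri(p,E[1],q,E2[0])], [tri(p,E[0],q,E2[-1])])
# nose top disc
nose=atz(p,(447+195/6-.42,200+(446-300)/6*1-.42),.108);print("nose top",nose)
s=atz(q,(349+(605-396)/6-.42,310+(386-300)/6-.42),.108);print("nose side",s)
tc=tri(p,e[0],q,((595-396)/6+233-.42,132/6+225-.42));print("guard disc tri",tc)
E
```

```text
((300.283935546875, 275.4724426269531), (43.60941696166992, 44.01625442504883), 98.21007537841797) guard axis @.058 [0.422  0.1637 0.058 ]
diam 0.09134912811857142
bar top corners [[0.4452 0.1797]
 [0.4513 0.1658]
 [0.3959 0.1482]
 [0.3918 0.1603]] [0.4211 0.1635]
len 0.05745945441622463 ang 18.762267197107455
brass top 199 249
[(np.float64(478.7746301604958), np.float64(198.5)), (np.float64(476.80713183568434), np.float64(249.5))] [array([ 0.571 , -0.2059]), array([ 0.4666, -0.1976])] mid [ 0.5188 -0.2017] len 0.10470800184161283
ang -4.556630382584939
[[340 310  17   4  49]
 [398 322  19  10 139]
 [348 331  20   8 130]]
[(np.int64(340), np.float64(311.5)), (np.int64(356), np.float64(311.0)), (np.int64(398), np.float64(325.0)), (np.int64(416), np.float64(325.5)), (np.int64(348), np.float64(334.0)), (np.int64(367), np.float64(332.5))] [(array([ 0.4596, -0.1873,  0.1332]), np.float64(0.0103437973582988))] [(array([ 0.536 , -0.1963,  0.0892]), np.float64(0.07509147922889044))]
nose top [ 0.5178 -0.202   0.108 ]
nose side [ 0.5177 -0.2044  0.108 ]
guard disc tri (array([0.4222, 0.1639, 0.0536]), np.float64(0.0002931880533658715))
```

```bash
cat >> h.py <<'E'
from scipy.spatial.transform import Rotation as R
def go(x,y,z,yaw):   # yaw = world angle of tool y, deg; tool z down
    s=r.observe();w,a,b,c=s["ee_rot"];C=R.from_quat([a,b,c,w]);t=np.radians(yaw)
    Y=np.array([np.cos(t),np.sin(t),0]);Z=np.array([0,0,-1.]);G=R.from_matrix(np.c_[np.cross(Y,Z),Y,Z])
    print("t",round(s["time"],2),"turn",np.round((C.inv()*G).as_rotvec()/(np.pi/2),3),"shift",np.round(C.inv().apply(np.array([x,y,z])-s["tcp_pos"])/.3,3),"F",np.round(s["force"],1),"T",np.round(s["ft_torque"],2),"tcp",np.round(s["tcp_pos"],4),"yaw",np.round(np.degrees(np.arctan2(*C.as_matrix()[1::-1,1])),1),"w",round(s["gripper_width"],3),"gf",round(s["gripper_force"],1),"j",np.round(s["joint_pos"],2))
E
python3 -m inch '[[[0,0,-0.2],[-0.596,-0.663,0],1],[[0,0,-0.2],[-0.596,-0.663,0],1],[[0,0,-0.2],[-0.596,-0.663,0],1],[[0,0,-0.2],[-0.596,-0.663,0],1],[[0,0,-0.2],[-0.596,-0.663,0],1]]'
python3 -c "from h import *;go(.4217,.1637,.17,108.8)"
```

```text
time: 1.1
tcp_pos: [0.3002, 0.4194, 0.2315]
ee_rot: [0.0, -0.013, 1.0, 0.0]
force: [0.7, -0.2, 0.6]
gripper_width: 0.998
gripper_force: 0.0
t 1.1 turn [ 0.     0.    -0.193] shift [-0.383 -0.862  0.205] F [ 0.7 -0.2  0.6] T [ 0.04 -0.08  0.02] tcp [0.3002 0.4194 0.2315] yaw 91.5 w 0.998 gf 0.0 j [-1.01  0.34 -0.04  1.85  0.02  0.95  0.54]
```

```bash
python3 -m inch '[[[0,0,-0.193],[-0.383,-0.862,0.205],1],[[0,0,-0.193],[-0.383,-0.862,0.205],1],[[0,0,-0.193],[-0.383,-0.862,0.205],1],[[0,0,-0.193],[-0.383,-0.862,0.205],1],[[0,0,-0.193],[-0.383,-0.862,0.205],1]]' >/dev/null
python3 -c "from h import *;go(.4217,.1637,.15,108.8)"
```

```text
t 1.6 turn [0.    0.001 0.   ] shift [-0.015 -0.136  0.096] F [ 0.8 -0.2 -0.5] T [ 0.08 -0.07  0.02] tcp [0.4041 0.2009 0.1787] yaw 108.8 w 0.996 gf 0.0 j [-0.53  0.31 -0.05  2.07  0.02  0.75  1.31]
```

```bash
python3 -m inch '[[[0,0,0],[-0.015,-0.13,0.1],1],[[0,0,0],[-0.015,-0.13,0.1],1],[[0,0,0],[-0.015,-0.13,0.1],1]]' >/dev/null
python3 - <<'E'
from h import *
go(.4217,.1637,.066,108.8)
p=r.read_camera("side");cv2.imwrite("pics/s1.png",cv2.resize(p["image"][130:310,170:410,::-1],None,fx=3,fy=3))
E
```

```text
t 1.9 turn [-0.    -0.001 -0.001] shift [-0.002 -0.01   0.275] F [ 0.2 -0.  -0.3] T [ 0.03  0.02 -0.02] tcp [0.4202 0.1664 0.1484] yaw 108.7 w 1.0 gf 0.0 j [-0.45  0.36 -0.04  2.11  0.02  0.67  1.39]
```

View pics/s1.png

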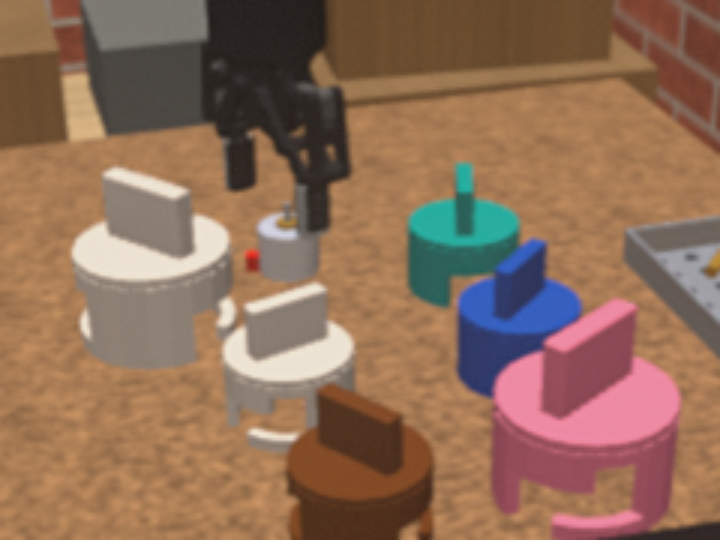

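The open fingers straddle the small white guard's bar (crop at about 285,320), and its neighbours are clear. Descending.

```bash
python3 -m inch '[[[0,0,0],[-0.002,-0.01,0.1],1],[[0,0,0],[-0.002,-0.01,0.2],1],[[0,0,0],[-0.002,-0.01,0.275],1],[[0,0,0],[-0.002,-0.01,0.275],1],[[0,0,0],[-0.002,-0.01,0.275],1]]'
python3 -c "from h import *;go(.4217,.1637,.066,108.8)"
```

```text
time: 2.45
tcp_pos: [0.4216, 0.1659, 0.0669]
ee_rot: [0.0, -0.164, 0.986, 0.0]
force: [0.2, 0.6, -0.2]
gripper_width: 0.998
gripper_force: 0.0
t 2.45 turn [0.    0.    0.001] shift [ 0.002 -0.007  0.003] F [ 0.2  0.6 -0.2] T [-0.03 -0.03  0.07] tcp [0.4216 0.1659 0.0669] yaw 108.9 w 0.998 gf 0.0 j [-0.46  0.5  -0.03  2.2   0.03  0.45  1.39]
```

```bash
python3 -m inch '[[[0,0,0],[0.002,-0.007,0.003],1],[[0,0,0],[0.002,-0.007,0.003],-1],[[0,0,0],[0.002,-0.007,0.003],-1],[[0,0,0],[0.002,-0.007,0.003],-1],[[0,0,0],[0.002,-0.007,0.003],-1]]'
python3 -m inch '[[[0,0,0],[0,0,0],-1],[[0,0,0],[0,0,0],-1],[[0,0,0],[0,0,0],-1],[[0,0,0],[0,0,0],-1]]'
python3 -c "from h import *;go(.4217,.1637,.066,108.8)"
```

```text
time: 2.95
tcp_pos: [0.422, 0.1624, 0.0656]
ee_rot: [0.0, -0.163, 0.987, 0.0]
force: [0.2, -1.1, -0.0]
gripper_width: 0.336
gripper_force: 0.0
time: 3.35
tcp_pos: [0.4219, 0.1625, 0.0653]
ee_rot: [0.0, -0.164, 0.987, 0.0]
force: [-0.9, 0.7, 0.8]
gripper_width: 0.154
gripper_force: 62.0
t 3.35 turn [0. 0. 0.] shift [-0.001  0.004 -0.002] F [-0.9  0.7  0.8] T [ 0.16  0.06 -0.02] tcp [0.4219 0.1625 0.0653] yaw 108.8 w 0.154 gf 62.0 j [-0.45  0.5  -0.03  2.2   0.04  0.44  1.39]
```

```bash
python3 -m inch '[[[0,0,0],[0,0,-0.1],-1],[[0,0,0],[0,0,-0.25],-1],[[0,0,0],[0,0,-0.4],-1],[[0,0,0],[0,0,-0.5],-1],[[0,0,0],[0,0,-0.5],-1]]'
python3 - <<'E'
from h import *
go(.5185,-.2022,.215,85.4)
p=r.read_camera("side");cv2.imwrite("pics/s2.png",cv2.resize(p["image"][130:310,170:410,::-1],None,fx=3,fy=3))
E
```

```text
time: 3.85
tcp_pos: [0.4235, 0.163, 0.2188]
ee_rot: [0.003, -0.163, 0.987, 0.001]
force: [0.3, 0.3, -3.0]
gripper_width: 0.153
gripper_force: 61.7
t 3.85 turn [0.001 0.004 0.26 ] shift [ 0.093 -1.254  0.011] F [ 0.3  0.3 -3. ] T [ 0.08 -0.07 -0.02] tcp [0.4235 0.163  0.2188] yaw 108.8 w 0.153 gf 61.7 j [-0.44  0.26 -0.04  2.02  0.01  0.86  1.41]
```

View pics/s2.png

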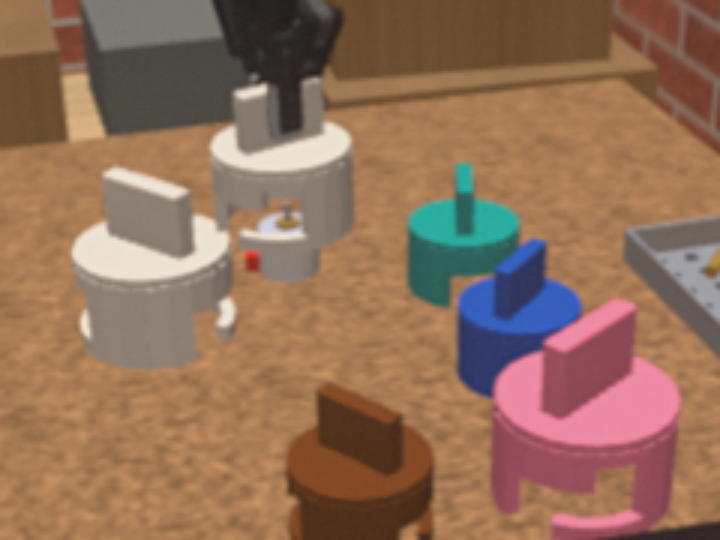

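The guard is held level by its bar and lifted clear. I'll carry it to the post.

```bash
python3 -m inch '[[[0,0,0.05],[0.012,-0.15,0],-1],[[0,0,0.1],[0.025,-0.3,0],-1],[[0,0,0.13],[0.035,-0.45,0],-1],[[0,0,0.13],[0.05,-0.6,0],-1],[[0,0,0.13],[0.055,-0.7,0],-1]]' >/dev/null
python3 -c "from h import *;go(.5185,-.2022,.215,85.4)"
```

```text
t 4.4 turn [-0.001 -0.002  0.128] shift [-0.087 -0.538 -0.005] F [ 0.2 -0.  -2. ] T [ 0.08 -0.07 -0.02] tcp [ 0.4729 -0.0452  0.2135] yaw 97.0 w 0.154 gf 61.4 j [-0.08  0.3   0.1   1.97 -0.04  0.87  1.73]
```

```bash
python3 -m inch '[[[0,0,0.05],[-0.025,-0.15,-0.005],-1],[[0,0,0.1],[-0.05,-0.3,-0.005],-1],[[0,0,0.128],[-0.075,-0.45,-0.005],-1],[[0,0,0.128],[-0.087,-0.538,-0.005],-1],[[0,0,0.128],[-0.087,-0.538,-0.005],-1]]' >/dev/null
python3 -m inch '[[[0,0,0],[0,0,0],-1],[[0,0,0],[0,0,0],-1]]' >/dev/null
python3 - <<'E'
from h import *
np.set_printoptions(precision=4,suppress=True)
go(.5185,-.2022,.19,85.4)
p=r.read_camera("top");q=r.read_camera("side")
a=r.pinpoint("guard_grip",p);b=r.pinpoint("guard_grip",q);pp=r.pinpoint("pin",q)
for x in a[:4]:print(x["conf"],x["xy"],atz(p,x["xy"],.2285))
for x in b[:4]:print(x["conf"],x["xy"],atz(q,x["xy"],.2285))
print(pp)
o=cv2.resize(q["image"][190:380,300:460,::-1],None,fx=3,fy=3);t=cv2.resize(p["image"][150:340,390:550,::-1],None,fx=3,fy=3)[:,:320+70]
cv2.imwrite("pics/s3.png",np.hstack([o,t])[:,:800])
E
```

```text
t 5.1 turn [ 0.001 -0.002  0.003] shift [ 0.001 -0.017  0.085] F [ 0.1 -0.  -2.7] T [-0.01  0.04  0.03] tcp [ 0.5192 -0.1972  0.2155] yaw 85.7 w 0.154 gf 61.4 j [ 0.16  0.42  0.18  1.78 -0.09  0.95  1.87]
0.92 [366.8, 190.5] [0.5697 0.0315 0.2285]
0.9 [225.7, 188.1] [0.58   0.2881 0.2285]
0.75 [493.0, 214.7] [ 0.5217 -0.1975  0.2285]
0.65 [369.6, 266.1] [0.433  0.0298 0.2285]
0.9 [287.7, 271.7] [ 0.3732 -0.2026  0.2285]
0.88 [217.1, 200.7] [0.3177 0.0436 0.2285]
0.72 [323.1, 194.6] [0.4956 0.0121 0.2285]
0.69 [387.9, 255.9] [ 0.5136 -0.2063  0.2285]
[{'xy': [378.6, 331.8], 'conf': 0.82}, {'xy': [266.3, 211.3], 'conf': 0.3}]
```

View pics/s3.png

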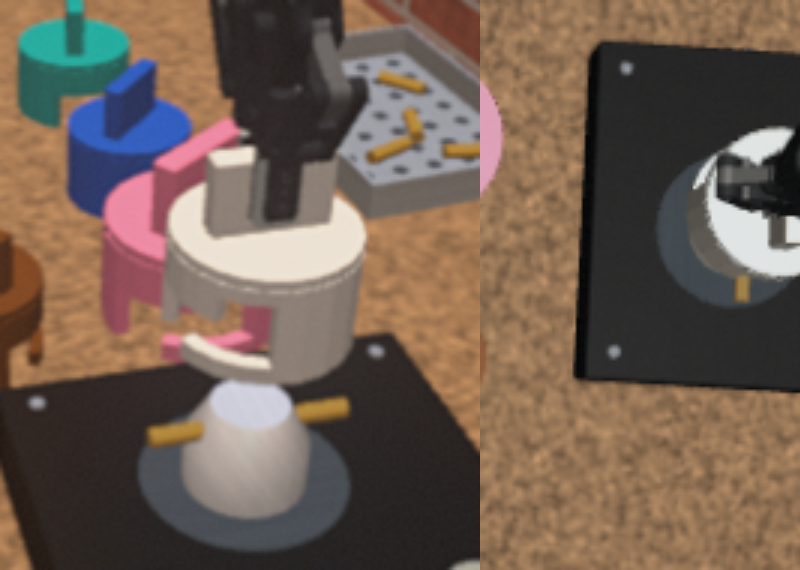

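The guard is above the post with its bar in line with the pin. It is about 5 mm off in y, so I'll correct that while lowering.

```bash
python3 -m inch '[[[0,0,0.003],[0.001,-0.017,0.05],-1],[[0,0,0.003],[0.001,-0.017,0.085],-1],[[0,0,0.003],[0.001,-0.017,0.085],-1],[[0,0,0.003],[0.001,-0.017,0.085],-1]]' >/dev/null
python3 -c "from h import *;go(.5185,-.2022,.145,85.4)"
```

```text
t 5.75 turn [ 0.    -0.    -0.001] shift [0.003 0.004 0.154] F [ 0.3  0.6 -2.7] T [-0.03  0.02  0.01] tcp [ 0.5192 -0.2033  0.1913] yaw 85.4 w 0.155 gf 61.5 j [ 0.17  0.45  0.18  1.81 -0.1   0.89  1.88]
```

```bash
python3 -m inch '[[[0,0,0],[0.002,0.003,0.04],-1],[[0,0,0],[0.002,0.003,0.08],-1],[[0,0,0],[0.002,0.003,0.12],-1],[[0,0,0],[0.002,0.003,0.154],-1],[[0,0,0],[0.002,0.003,0.154],-1]]'
python3 -c "from h import *;go(.5185,-.2022,.137,85.4)"
```

```text
time: 6.25
tcp_pos: [0.5177, -0.2024, 0.1432]
ee_rot: [-0.002, 0.041, 0.999, 0.0]
force: [-0.1, -0.9, -2.8]
gripper_width: 0.153
gripper_force: 61.5
t 6.25 turn [ 0.    -0.002 -0.001] shift [-0.003  0.001  0.021] F [-0.1 -0.9 -2.8] T [ 0.06 -0.02 -0.05] tcp [ 0.5177 -0.2024  0.1432] yaw 85.3 w 0.153 gf 61.5 j [ 0.18  0.5   0.16  1.87 -0.11  0.78  1.89]
```

The rim is at 78 mm, below the pin's top, with no contact force, so the pin is in the mouths. I'll feel for the hanging height.

```bash
for i in 1 2; do python3 -m inch '[[[0,0,0],[0,0,0.01],-1],[[0,0,0],[0,0,0.013],-1],[[0,0,0],[0,0,0.013],-1]]' | egrep 'tcp_pos|force'; done
```

```text
tcp_pos: [0.5188, -0.2028, 0.1414]
force: [0.3, 0.1, -2.9]
gripper_force: 61.5
tcp_pos: [0.5186, -0.2027, 0.1372]
force: [0.5, -0.5, -2.9]
gripper_force: 61.5
```

```bash
python3 -m inch '[[[0,0,0],[0,0,0.007],-1],[[0,0,0],[0,0,0.007],-1]]' | egrep 'tcp_pos|force';python3 -m inch '[[[0,0,0],[0,0,0.007],-1],[[0,0,0],[0,0,0.007],-1]]' | egrep 'tcp_pos|force'
```

```text
tcp_pos: [0.5188, -0.2028, 0.1352]
force: [0.1, -0.7, -2.3]
gripper_force: 61.8
tcp_pos: [0.519, -0.2029, 0.1349]
force: [-5.5, 2.0, 18.7]
gripper_force: 64.8
```

It contacts at TCP z = 0.135, which is exactly the predicted hanging height. I'll raise it about 4 mm and twist clockwise.

```bash
python3 -m inch '[[[0,0,0],[0,0,-0.02],-1],[[0,0,0],[0,0,-0.02],-1],[[0,0,0],[0,0,-0.02],-1]]' | egrep 'tcp_pos|force';python3 -m inch '[[[0,0,0.06],[0,0,0],-1],[[0,0,0.12],[0,0,0],-1],[[0,0,0.18],[0,0,0],-1],[[0,0,0.24],[0,0,0],-1],[[0,0,0.3],[0,0,0],-1]]' | egrep 'tcp_pos|force'
python3 -c "from h import *;go(.5185,-.2022,.139,25.4)"
```

```text
tcp_pos: [0.5187, -0.2027, 0.139]
force: [-0.0, 0.0, -2.9]
gripper_force: 61.5
tcp_pos: [0.5185, -0.2026, 0.1386]
force: [-0.0, -0.5, -2.4]
gripper_force: 61.4
t 8.05 turn [-0.    -0.     0.363] shift [ 0.001  0.001 -0.001] F [-0.  -0.5 -2.4] T [-0.05 -0.02 -0.02] tcp [ 0.5185 -0.2026  0.1386] yaw 58.1 w 0.157 gf 61.4 j [ 0.09  0.52  0.3   1.88 -0.21  0.77  1.52]
```

```bash
python3 -m inch '[[[0,0,0.07],[0,0,0],-1],[[0,0,0.14],[0,0,0],-1],[[0,0,0.21],[0,0,0],-1],[[0,0,0.28],[0,0,0],-1],[[0,0,0.363],[0,0,0],-1]]' >/dev/null; python3 -m inch '[[[0,0,0],[0,0,0],-1],[[0,0,0],[0,0,0],-1]]' >/dev/null
python3 -c "from h import *;go(.5185,-.2022,.126,25.4)"
```

```text
t 8.75 turn [-0.    -0.     0.005] shift [0.001 0.    0.042] F [ 0.6 -0.2 -1.8] T [-0.04  0.01  0.  ] tcp [ 0.5186 -0.2025  0.1387] yaw 25.9 w 0.154 gf 61.5 j [-0.02  0.55  0.47  1.88 -0.34  0.79  1.08]
```

Turned 60° with no resistance. Lowering into the notch.

```bash
python3 -m inch '[[[0,0,0.005],[0,0,0.01],-1],[[0,0,0.005],[0,0,0.02],-1],[[0,0,0.005],[0,0,0.02],-1]]' | egrep 'tcp_pos|force'; python3 -m inch '[[[0,0,0],[0,0,0.01],-1],[[0,0,0],[0,0,0.02],-1],[[0,0,0],[0,0,0.02],-1]]' | egrep 'tcp_pos|force'
python3 -c "from h import *;go(.5185,-.2022,.1253,25.4)"
```

```text
tcp_pos: [0.5183, -0.2027, 0.1326]
force: [0.4, -0.5, -3.2]
gripper_force: 61.4
tcp_pos: [0.5184, -0.2026, 0.1267]
force: [-0.2, -1.0, -3.2]
gripper_force: 61.4
t 9.35 turn [-0.    -0.    -0.002] shift [0.001 0.001 0.005] F [-0.2 -1.  -3.2] T [0.   0.08 0.  ] tcp [ 0.5184 -0.2026  0.1267] yaw 25.2 w 0.15 gf 61.4 j [-0.01  0.56  0.46  1.89 -0.35  0.76  1.08]
```

```bash
python3 -m inch '[[[0,0,0],[0,0,0.005],-1],[[0,0,0],[0,0,0.006],-1],[[0,0,0],[0,0,0.006],-1]]' | egrep 'tcp_pos|force'
```

```text
tcp_pos: [0.5187, -0.2028, 0.1254]
force: [-0.3, -0.5, -2.2]
gripper_force: 61.5
```

Seated to within a fraction of a millimetre. One more small press, then release; the opening pads swing back and upwards.

```bash
python3 -m inch '[[[0,0,0],[0,0,0.004],-1],[[0,0,0],[0,0,0.004],-1],[[0,0,0],[0,0,0.004],-1]]' | egrep 'tcp_pos|force'
```

```text
tcp_pos: [0.519, -0.2027, 0.1253]
force: [-2.9, 1.7, 11.9]
gripper_force: 63.5
```

```bash
python3 -m inch '[[[0,0,0],[0,0,0],1],[[0,0,0],[0,0,0],1],[[0,0,0],[0,0,0],1],[[0,0,0],[0,0,0],1],[[0,0,0],[0,0,0],1]]' | egrep 'tcp_pos|force|width'; python3 -m inch '[[[0,0,0],[0,0,0],1],[[0,0,0],[0,0,-0.05],1],[[0,0,0],[0,0,-0.15],1],[[0,0,0],[0,0,-0.3],1],[[0,0,0],[0,0,-0.4],1]]' | egrep 'tcp_pos|force|width'
python3 -m inch '[[[0,0,0],[0,0.3,-0.1],1],[[0,0,0],[-0.2,0.5,-0.1],1],[[0,0,0],[-0.2,0.5,-0.1],1],[[0,0,0],[-0.2,0.5,-0.1],1],[[0,0,0],[-0.2,0.5,-0.1],1]]'
python3 - <<'E'
from h import *
p=r.read_camera("top");q=r.read_camera("side")
o=cv2.resize(q["image"][150:380,230:450,::-1],None,fx=2.4,fy=2.4)[:552,:440+88];t=cv2.resize(p["image"][:,380:600,::-1][120:350],None,fx=2.4,fy=2.4)[:552,:270]
cv2.imwrite("pics/s4.png",np.hstack([o,t]))
a=np.array([atz(p,x,.138) for x in [p_["xy"] for p_ in r.pinpoint("guard_grip",p)]]);print(np.round(a,4))
b=np.array([atz(q,x,.138) for x in [p_["xy"] for p_ in r.pinpoint("guard_grip",q)]]);print(np.round(b,4))
E
```

```text
tcp_pos: [0.5187, -0.2028, 0.124]
force: [0.1, 0.4, -0.1]
gripper_width: 0.982
gripper_force: 0.0
tcp_pos: [0.5189, -0.2033, 0.2466]
force: [0.5, -0.8, -0.2]
gripper_width: 1.003
gripper_force: 0.0
time: 11.45
tcp_pos: [0.6823, -0.1926, 0.2727]
ee_rot: [-0.0, 0.535, 0.845, -0.0]
force: [-0.6, 0.3, -1.2]
gripper_width: 1.002
gripper_force: 0.0
[[0.3511 0.3108 0.138 ]
 [0.5919 0.304  0.138 ]
 [0.5888 0.1718 0.138 ]
 [0.4291 0.0246 0.138 ]
 [0.5826 0.0218 0.138 ]]
[[ 0.5175 -0.201   0.138 ]
 [ 0.4079 -0.0681  0.138 ]
 [ 0.5625 -0.0271  0.138 ]
 [ 0.5731  0.2154  0.138 ]
 [ 0.3433  0.2452  0.138 ]]
```

View pics/s4.png

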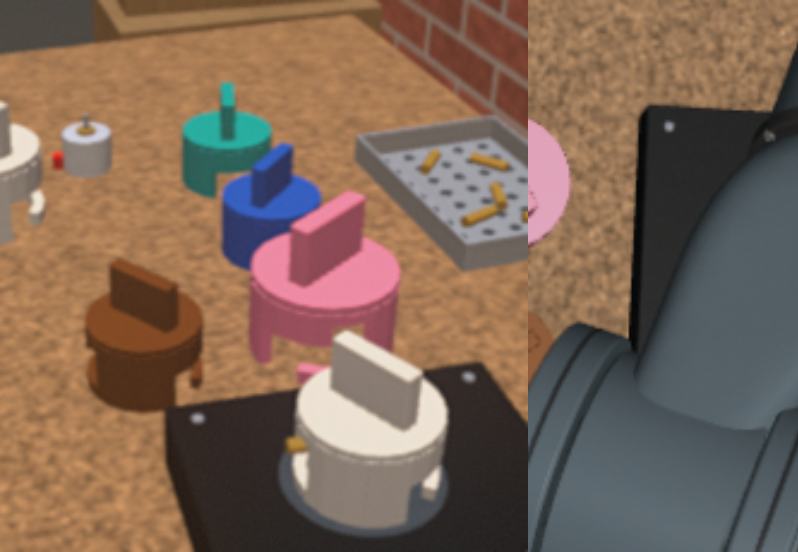

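The guard sits on the deck with the pin's end showing at crop (295,445) and its bar turned clockwise. The side-view grip point at home height agrees with the pin axis to about 1.5 mm. The blue cap, the motor and the others look undisturbed, and the arm is clear.

```bash
python3 -c "from h import *;print(r.hand_in())"
```

```text
the job is handed in; nothing more can be done
None
```

The small white guard is hung over the post, twisted 60° clockwise, dropped home onto the deck and released. The blue dust cap and the motor were left where they stood, and the job is handed in after about 12 s of robot time.

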